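Slide a sheet blank out over the end of the jig ledge

TASK

On the blue welding jig, push the flat steel blank along the ledge towards the end where the big yellow-capped canister stands, until about a third of its length sticks out past that end, so that its edge is there for the next person to take. Leave it lying flat on the ledge with its long side flush against the steel fence at the back. Only push it with the fingers: do not lift it, tip it or let it fall, and leave everything else on the bench where it is.

Things in the scene. Friction and masses are not known exactly. Their poses are not given: they have to be found in the camera images.
- ledge: the blue jig, fixed to the bench: a raised flat ledge, 130 mm deep (its x from -75 to +55), 300 mm long (its y from -150 to +150), top 50 mm above the bench; both ends open, only the bench below them. Origin: on the bench, midway between the ends; x points across the ledge to the fence (away from the robot), y along it, z up. Its yaw varies by up to 0.3 rad from the world axes
- fence (a point): middle of the bare steel fence bar along the whole far side of the ledge: this point is on the top edge of its face, ledge frame (55, 0, 65) mm; the bar is 12 mm thick and rises 15 mm above the ledge top
- clamp (a point): foot of the open toggle clamp fixed behind the middle of the fence, ledge frame (92, 0, 0) mm; the clamp reaches from x = 67 to 195 mm, 40 mm wide, up to 101 mm above the bench; not used
- blank: the flat rectangular bare steel blank lying on the ledge with a small hole mark at each corner: 90 mm (its x) by 130 mm (its y, its length, roughly along the ledge), 6 mm thick, about 0.5 kg, slides on the ledge under a push of a few newtons (2 to 8 N). Origin: centre of its underside; at the start it lies near the middle of the ledge, some mm off the fence and a little askew
- blank_far_left (a point): far (fence-side) corner of the blank at its +y end, at mid-thickness: blank frame (45, 65, 3) mm
- blank_far_right (a point): far (fence-side) corner of the blank at its -y end, at mid-thickness: blank frame (45, -65, 3) mm
- canister: loose dark steel canister, upright, diameter 104 mm, 160 mm tall with a yellow cap and a short pipe stub low on its side; stands on the bench about 145 mm beyond one end of the ledge (either end, changes): it marks the end to push towards. Its y in the ledge's frame tells which end. Origin: centre of its underside. Leave alone
- spray_can: loose upright spray can, diameter 54 mm, 160 mm tall, about 145 mm beyond the other end of the ledge; leave alone. Origin: centre of its underside
- pipe_stub: loose short steel pipe standing on end behind the fence, diameter 56 mm, 45 mm tall; leave alone. Origin: centre of its underside
- magnet: loose red welding magnet block 50 x 50 mm, 24 mm tall, behind the fence; leave alone. Origin: centre of its underside
- offcut: loose small steel offcut 55 x 60 x 6 mm on the bench in front of the ledge (not the blank); leave alone. Origin: centre of its underside
- wrench: loose wrench, 160 mm long, lying on the bench in front of the ledge; leave alone. Origin: underside, about mid-length
- hammer: loose hammer, 260 mm long, lying on the bench to the left, nearer the robot than the ledge; leave alone. Origin: underside, about mid-length
Not all that is in view belongs to the job. Leave any black or brown look-alike of the blank alone.

How it is judged:
By the outcome, as a careful person would: the job done as asked, in the order asked, and still so for the second after the job is handed in, with the robot touching nothing.
It also fails if it takes over 58 s, if anything falls off the work surface, if the arm or the gripper's body presses on something with over 40 N, if the wrist force passes 120 N, or if a joint passes its speed limit or range.

ROBOT

A 6-joint arm with a two-finger parallel gripper is mounted at the origin on the work surface. World frame = base frame: x ahead of the robot, y to its left, z up, the work surface at z = 0. Lengths are in mm, angles in degrees, forces in N, time in s.
With the tool pointing down it reaches from about 300 to 850 mm from the base axis. Payload 4.2 kg.
Tool frame: the origin (TCP) lies midway between the tips of the shut fingers; the grasp point (between the pads) lies 19 mm behind it (env.hold_point_z is the z of the grasp point in the tool frame, in mm); z points along the fingers, y is the direction in which the jaws open and shut (so a half turn about z gives the same grasp; the last joint's range is limited). The gripper opens to 91 mm and grips with 3 to 60 N. Pads are 32 mm wide; open, the fingers measure 118 mm over their backs; the gripper's body (76 mm by 178 mm) begins 60 mm behind the grasp point.
Start: joints at [-73.74, 18.312, 89.639, -0, 72.044, -1.146], TCP at [172.014, -548.687, 189.876] pointing down, gripper open.
Joint ranges: [-177.97, 177.97], [-48.28, 115.42], [12.27, 149.76], [-77.06, 257.06], [2.81, 150.46], [-146.56, 146.56]. Speed limits (degrees/s): [147.25, 147.25, 180, 180, 180, 180].

INTERFACE

Orientations are given as [roll, pitch, yaw] about the fixed x, y, z axes, in that order (R = Rz(yaw) Ry(pitch) Rx(roll)).
In Python, from workcell import env, grab_frame, camera_params, spotter gives the robot as it stands. The module is installed in compiled form; this text tells all that it offers.
- The arm moves only by the shell command python3 -m jog 'ROWS' [FORCE]. ROWS is text: rows parted by semicolons, each of 7 numbers parted by spaces: the turn, a rotation vector about the world's x, y, z in units of 5 degrees (1.0 is 5 degrees), then the shift along the world's x, y, z in units of 25 mm (1.0 is 25 mm), then the opening, from 0 (shut) to 1 (fully open). A call has 1 to 5 rows; each row is the pose to reach, as a shift and turn from the pose commanded when the call began; what a row does not reach only later rows make up. A row lasts 1/8 s, in which the tool goes at most 62.5 mm and 10.7 degrees, less where a joint would pass 70% of its speed; a pose out of reach is approached as far as the arm can. A call with a gripper value outside its range is refused whole. The fingers move at their own pace and stop on an object; FORCE is the grip in N (left out, the last holds). Time passes only in rows, so rows that repeat a pose let the fingers close. It gives the time, the measured TCP pose, the force and the opening at its end, in the units of the state.
- env.state(): the state, without advancing time (a new reading comes with each control period).
- grab_frame(name): name is "scene" or "top"; returns the picture (384x512x3 uint8, red, green, blue); there is no depth.
- camera_params(name): a dict with "K" (3x3 intrinsics, pixels), "dist" ([k1, k2, p1, p2, k3] as OpenCV has them; the pictures are not rectified), "rvec" (rotation vector, rad) and "tvec" (3), from world to camera coordinates, as OpenCV has them. Camera axes: x right, y down, z forward; pixel columns grow to the right and rows downward; lengths in mm; the calibration is good to about 2 mm. A picture is of the moment at which its call begins. camera_params takes no time and is no camera call.
- env.job_done(): hands the job in, once; it reports no verdict.
Trained networks look in the newest picture that a camera, given by its name, has taken for a name from the list of things; names that differ only in an ending like _2 or _b are one class to them, and where a whole thing is asked for, a point or a joint stands for the part that bears it (a point fixed in the world has none). Each returns a list of dicts, best first, with "conf" (0 to 1); they miss things now and then, are a little off and sometimes report something else, mostly with a low value. They report only what shows in the picture. A call takes as long as a camera call. They do not tell look-alikes from the thing itself.
- spotter.look_for(query, camera): "box" ([left, top, width, height] in pixels, round what is visible of it).
- spotter.trace(query, camera): "region" (384x512 bool, what is visible of it) and "box" ([left, top, width, height] in pixels, round what is visible of it).
The state is a dict: "time_s": time; "qpos": joint angles; "qvel": joint speeds; "effort": joint torques, N m; "ee_pos": TCP position; "ee_rot": TCP orientation; "force": force on the tool from outside, world axes, zero at the start; "torque": the same for the moment, N m; "gripper_width": finger opening in mm.
Only numpy, scipy, OpenCV 4.12 (cv2) and the standard library are available. Lean on these libraries where they do the work, as an engineer would, in place of code of your own. Each camera call takes 0.05 s, during which the arm holds its last target. There are 200 camera calls.

## Working session

There is one attempt and no reset: what is moved stays moved. The work goes in short steps, Python scripts to look and compute and a shell command to move; the robot and the scene stay as the last step left them, time stands still between calls to the robot, and variables do not carry over. Pictures are saved under pics/ and viewed, about 8 in all and at most 12, crops included, and the job is handed in when it is done.

```bash
mkdir -p pics; cat > h.py <<'E'
import numpy as np, cv2
from workcell import env, grab_frame, camera_params, spotter
def proj(P,name):
    c=camera_params(name); p,_=cv2.projectPoints(np.float64(P).reshape(-1,1,3),np.float64(c["rvec"]),np.float64(c["tvec"]),np.float64(c["K"]),np.float64(c["dist"])); return p[:,0]
def back(px,z,name):
    c=camera_params(name); K=np.float64(c["K"]); R=cv2.Rodrigues(np.float64(c["rvec"]))[0]; t=np.float64(c["tvec"]).ravel()
    u=cv2.undistortPoints(np.float64(px).reshape(-1,1,2),K,np.float64(c["dist"]))[:,0]
    d=np.c_[u,np.ones(len(u))]@R; o=-R.T@t; s=(z-o[2])/d[:,2]; return o+s[:,None]*d
E
python3 - <<'E'
from h import *
ims=[]
for n in("top","scene"):
    im=grab_frame(n)[:,:,::-1].copy(); cv2.imwrite(f"pics/{n}0.png",cv2.resize(im,(800,600),interpolation=cv2.INTER_CUBIC))
    c=camera_params(n); R=cv2.Rodrigues(np.float64(c["rvec"]))[0]; print(n,-R.T@np.float64(c["tvec"]).ravel(),R[2])
    for q in("ledge","blank","canister","spray_can","offcut","pipe_stub"):
        for r in spotter.look_for(q,n)[:3]: print(n,q,round(r["conf"],2),np.round(r["box"],0))
print(env.state())
E
```

```text
top [ 362.27626473   -3.46640978 1445.84231904] [ 0.09077129 -0.00111171 -0.99587114]
top ledge 0.96 [204. 107.  92.  94.]
top blank 0.93 [267. 229.  44.  37.]
top blank 0.9 [349. 166.  44.  41.]
top blank 0.75 [225. 158.  40.  29.]
top canister 0.58 [139. 158.  41.  35.]
top spray_can 0.62 [326. 133.  24.  26.]
top offcut 0.72 [222. 210.  18.  17.]
top offcut 0.47 [137. 159.  42.  34.]
top pipe_stub 0.75 [283. 116.  20.  20.]
top pipe_stub 0.22 [143. 227.  68.  58.]
scene [1126.92334486  278.50746806 1111.6760774 ] [-0.50233921 -0.20412787 -0.84023041]
scene ledge 0.77 [186. 189. 114.  86.]
scene ledge 0.43 [229. 194.  53.  40.]
scene blank 0.9 [120. 151.  33.  36.]
scene blank 0.88 [173. 101.  44.  31.]
scene blank 0.83 [226. 196.  57.  35.]
scene spray_can 0.89 [124. 180.  31.  43.]
scene offcut 0.53 [276. 181.  22.  17.]
scene offcut 0.29 [310. 156.  83.  38.]
scene pipe_stub 0.58 [171. 242.  18.  20.]
{'time_s': 0.7, 'qpos': array([-7.37373013e+01,  1.83099517e+01,  8.96398077e+01,  3.07543473e-04,
        7.20445816e+01, -1.14654831e+00]), 'qvel': array([-0.02066859,  0.02063372, -0.06665813, -0.01466098,  0.07190463,
       -0.06937962]), 'effort': array([-2.47901062e-04, -4.12224340e+01, -2.32192308e+01,  7.28705479e-02,
        3.77097004e-02,  6.40509683e-06]), 'ee_pos': array([ 172.03514171, -548.66741059,  189.88999089]), 'ee_rot': array([ 1.79994336e+02, -1.79280631e-04,  1.74091522e+01]), 'force': array([-0.05582665,  0.95491407, -0.32226874]), 'torque': array([-0.0098317 , -0.00090407, -0.00507726]), 'gripper_width': 91.03862854845103}
```

View pics/top0.png

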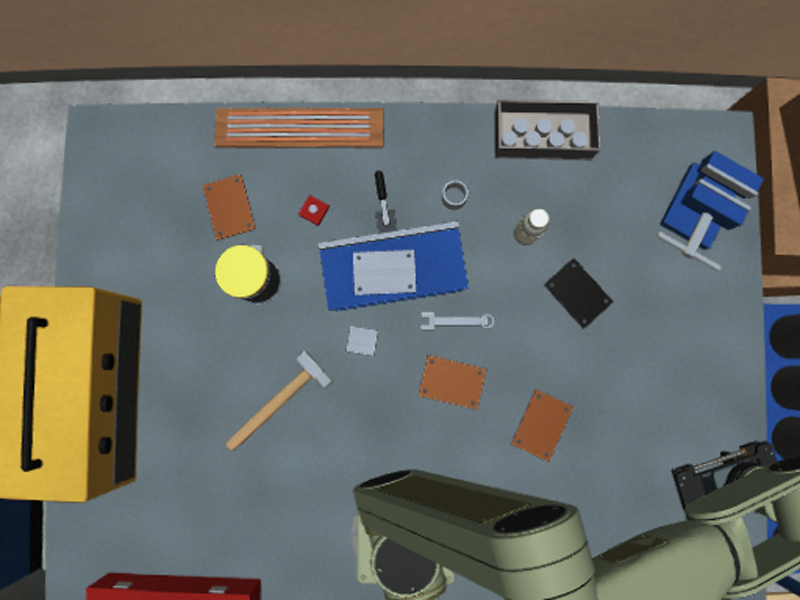

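View pics/scene0.png

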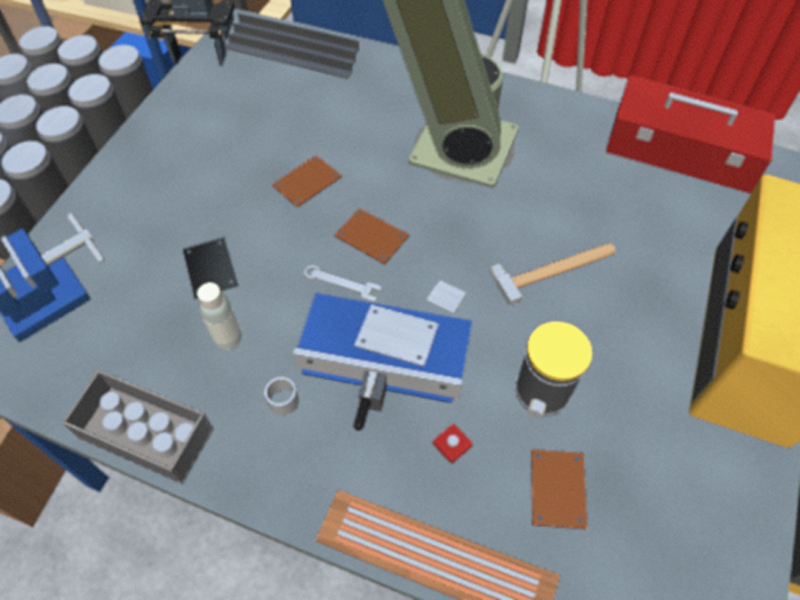

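The top view shows the ledge at about (395,265) with the bright steel blank at (385,271). The canister is at the left (+y) end at (242,272) and the spray can on the right at (533,225). Blank candidates (800-px view):
- bright steel plate on the ledge, (385,271)
- brown plates, (230,207), (453,382) and (542,425)
- black plate, (578,293)
- small offcut, (362,341)

Only the plate on the ledge is bare steel with corner holes, so that is the blank. Next I fit the poses and confirm in a crop.

```bash
cat > fit.py <<'E'
from h import *
from scipy.optimize import minimize
def box(x0,x1,y0,y1,z0,z1): return np.array([[x,y,z] for x in(x0,x1) for y in(y0,y1) for z in(z0,z1)],float)
def T(P,p): c,s=np.cos(p[2]),np.sin(p[2]); return np.c_[p[0]+c*P[:,0]-s*P[:,1],p[1]+s*P[:,0]+c*P[:,1],P[:,2]]
LED=[box(-75,55,-150,150,0,50),box(55,67,-150,150,0,65)]
BL=[box(-45,45,-65,65,50,56)]
S=4
def render(parts,p,n):
    m=np.zeros((384*S,512*S),np.uint8)
    for P in parts:
        q=(proj(T(P,p),n)+.5)*S-.5; cv2.fillConvexPoly(m,cv2.convexHull(np.round(q*16).astype(np.int32)),1,shift=4)
    return cv2.resize(m.astype(np.float32),(512,384),interpolation=cv2.INTER_AREA)
def fit(parts,masks,p0):
    def cost(v):
        p=[v[0],v[1],v[2]/100]; return sum(np.abs(render(parts,p,n)-m).sum()/m.sum() for n,m in masks.items())
    v=np.array([p0[0],p0[1],p0[2]*100])
    for st in(12,4,1.5):
        r=minimize(cost,v,method="Nelder-Mead",options=dict(initial_simplex=v+np.vstack([np.zeros(3),np.eye(3)*st]),xatol=.05,fatol=1e-5)); v=r.x
    return np.array([v[0],v[1],v[2]/100]),r.fun
def trace(q,n,near):
    rs=[r for r in spotter.trace(q,n) if r["region"][int(near[1])-6:int(near[1])+7,int(near[0])-6:int(near[0])+7].any()]
    return rs[0]["region"].astype(np.float32)
def rel(b,l):
    c,s=np.cos(l[2]),np.sin(l[2]); d=b[:2]-l[:2]
    return np.array([c*d[0]+s*d[1],-s*d[0]+c*d[1],np.degrees(b[2]-l[2])])
def show(n,polys,fn,ctr,w=64,k=6):
    im=grab_frame(n)[:,:,::-1]; x0,y0=int(ctr[0]-w),int(ctr[1]-w*3//4)
    c=cv2.resize(im[y0:y0+w*3//2,x0:x0+2*w],None,fx=k,fy=k,interpolation=cv2.INTER_CUBIC)
    for P,col in polys: cv2.polylines(c,[np.round((proj(P,n)+.5-[x0,y0])*k).astype(np.int32)],True,col,1)
    cv2.imwrite(fn,c)
def rect(x0,x1,y0,y1,z): return np.array([[x0,y0,z],[x1,y0,z],[x1,y1,z],[x0,y1,z]],float)
E
cat > m0.py <<'E'
from fit import *
grab_frame("top");grab_frame("scene")
c={"top":(246,173),"scene":(255,213)}
bm={n:trace("blank",n,c[n]) for n in c}
lm={n:np.maximum(trace("ledge",n,c[n]),bm[n]) for n in c}
g=back([c["top"]],56,"top")[0]; print(g)
for ns in(("top",),("scene",),("top","scene")):
    b,e=fit(BL,{n:bm[n] for n in ns},[g[0],g[1],.1]); l,f=fit(LED,{n:lm[n] for n in ns},[g[0],g[1],.1])
    print(ns,"blank",b.round(3),round(e,3),"ledge",l.round(3),round(f,3),"rel",rel(b,l).round(2))
np.save("ledge.npy",l)
for n in c: show(n,[(T(rect(-45,45,-65,65,56),b),(0,0,255)),(T(rect(-75,55,-150,150,50),l),(0,255,255)),(T(rect(55,67,-150,150,65),l),(0,255,0))],f"pics/fit_{n}.png",c[n])
E
python3 m0.py
```

```text
Traceback (most recent call last):
  File "m0.py", line 5, in <module>
    lm={n:np.maximum(trace("ledge",n,c[n]),bm[n]) for n in c}
                     ~~~~~^^^^^^^^^^^^^^^^
  File "fit.py", line 22, in trace
    return rs[0]["region"].astype(np.float32)
           ~~^^^
IndexError: list index out of range
```

```bash
sed -i 's/def trace(q,n,near):/def trace(q,n,near,w=6):/; s/\[1\])-6:int(near\[1\])+7,int(near\[0\])-6:int(near\[0\])+7/[1])-w:int(near[1])+w+1,int(near[0])-w:int(near[0])+w+1/' fit.py
sed -i 's/trace("ledge",n,c\[n\])/trace("ledge",n,c[n],30)/' m0.py; python3 m0.py
```

```text
[559.07151631  46.61422567  56.        ]
('top',) blank [5.56112e+02 4.86520e+01 5.40000e-02] 0.055 ledge [5.74779e+02 2.99540e+01 1.69000e-01] 0.091 rel [-15.26  21.57  -6.56]
('scene',) blank [5.57977e+02 5.21070e+01 5.50000e-02] 0.034 ledge [5.80504e+02 3.33150e+01 1.71000e-01] 0.1 rel [-19.    22.35  -6.65]
('top', 'scene') blank [5.56809e+02 5.04920e+01 5.20000e-02] 0.123 ledge [5.76289e+02 3.10770e+01 1.71000e-01] 0.221 rel [-15.88  22.45  -6.86]
```

View pics/fit_top.png

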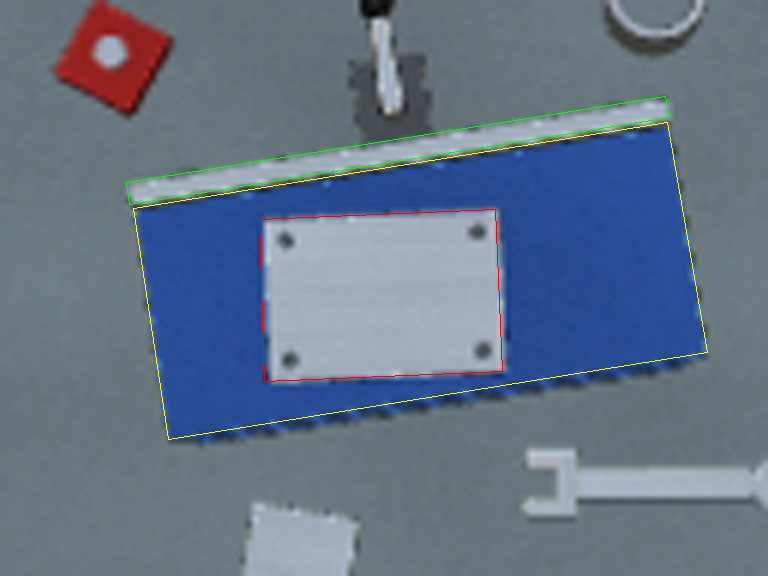

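View pics/fit_scene.png

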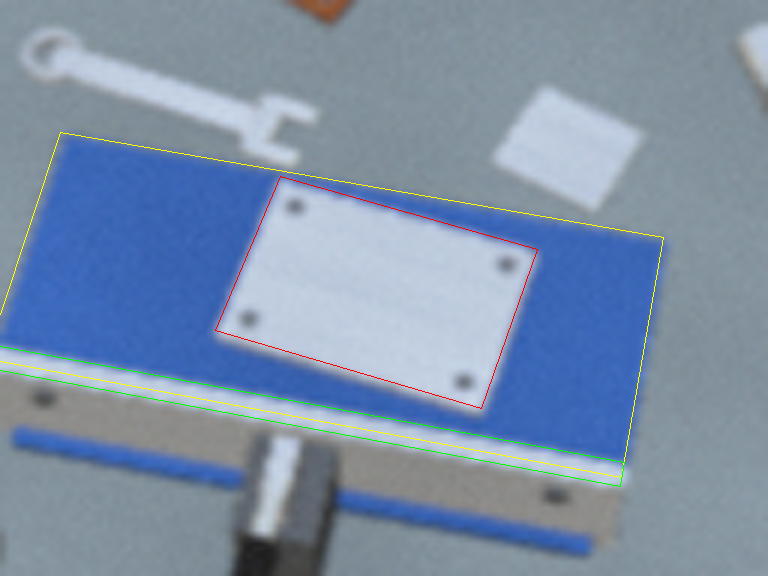

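The crop confirms it: the bright plate with four holes on the ledge is the blank, and the outlines match to about 2–3 mm. In the ledge frame the blank sits at about (-16, 22) mm with a yaw of -6.7°, and the push direction is ledge +y (the canister end).

Plan: align the open fingers with the ledge and push the blank square onto the fence from the front. Then push the -y end.

```bash
python3 -m jog '0 0 0 0.96 1.96 0 1; 0 0 0 1.92 3.92 0 1; 0 0 0 2.88 5.88 0 1; 0 0 0 3.84 7.84 0 1; 0 0 0 4.8 9.8 0 1'
python3 -m jog '0 0 -0.3 0.96 1.96 0 1; 0 0 -0.6 1.92 3.92 0 1; 0 0 -0.9 2.88 5.88 0 1; 0 0 -1.2 3.84 7.84 0 1; 0 0 -1.53 4.8 9.8 0 1'
python3 -m jog '0 0 0 0.9 1.9 0 1; 0 0 0 1.4 2.8 0 1; 0 0 0 1.8 3.6 0 1; 0 0 0 1.88 3.71 0 1; 0 0 0 1.88 3.71 0 1'
```

```text
time_s: 1.98
ee_pos: [292.6, -302.2, 190.1]
ee_rot: [180.0, -0.0, 17.4]
force: [0.8, -1.0, -0.0]
gripper_width: 91.1
time_s: 2.6
ee_pos: [412.7, -57.0, 190.2]
ee_rot: [180.0, -0.1, 9.7]
force: [-0.0, -0.0, 0.2]
gripper_width: 91.0
time_s: 3.22
ee_pos: [458.7, 33.7, 189.8]
ee_rot: [180.0, 0.0, 9.8]
force: [0.3, 0.5, -0.4]
gripper_width: 91.2
```

```bash
python3 -m jog '0 0 0 0 0 -1.6 1; 0 0 0 0 0 -3.2 1; 0 0 0 0 0 -4.6 1; 0 0 0 0 0 -5.46 1; 0 0 0 0 0 -5.46 1'
python3 -m jog '0 0 0 0.2 0.034 0 1; 0 0 0 0.4 0.068 0 1; 0 0 0 0.6 0.103 0 1; 0 0 0 0.8 0.137 0 1; 0 0 0 1.0 0.172 0 1'
python3 -m jog '0 0 0 0.12 0.021 0 1; 0 0 0 0.24 0.041 0 1; 0 0 0 0.36 0.062 0 1; 0 0 0 0.48 0.082 0 1; 0 0 0 0.6 0.103 0 1'
```

```text
time_s: 3.85
ee_pos: [457.3, 33.1, 52.3]
ee_rot: [-180.0, 0.2, 9.7]
force: [1.1, -0.8, -0.0]
gripper_width: 90.9
time_s: 4.47
ee_pos: [484.5, 38.5, 53.5]
ee_rot: [180.0, -0.0, 9.8]
force: [0.1, 0.8, -0.1]
gripper_width: 91.1
time_s: 5.1
ee_pos: [499.2, 41.0, 53.4]
ee_rot: [180.0, 0.0, 9.8]
force: [-0.2, -0.3, 0.0]
gripper_width: 91.0
```

```bash
python3 -m jog '0 0 0 0.06 0.01 0 1; 0 0 0 0.12 0.02 0 1; 0 0 0 0.18 0.03 0 1; 0 0 0 0.24 0.041 0 1; 0 0 0 0.3 0.051 0 1'
python3 -m jog '0 0 0 0.06 0.01 0 1; 0 0 0 0.12 0.02 0 1; 0 0 0 0.18 0.03 0 1; 0 0 0 0.24 0.041 0 1; 0 0 0 0.3 0.051 0 1'
```

```text
time_s: 5.72
ee_pos: [506.6, 42.2, 53.4]
ee_rot: [180.0, -0.0, 9.8]
force: [-0.3, 0.4, -0.2]
gripper_width: 91.1
time_s: 6.35
ee_pos: [514.1, 43.5, 53.4]
ee_rot: [180.0, 0.0, 9.8]
force: [-0.4, 0.4, 0.1]
gripper_width: 91.3
```

```bash
cat > m1.py <<'E'
from fit import *
import sys
l=np.load("ledge.npy"); c={"top":(246,173),"scene":(255,213)}; x=(sys.argv[1:]+["a"])[0]
out=[]
for n in c: show(n,[(T(rect(-75,55,-150,150,50),l),(0,255,255))],f"pics/s_{n}.png",c[n],w=64,k=6); out.append(cv2.resize(cv2.imread(f"pics/s_{n}.png"),(400,300),interpolation=cv2.INTER_AREA) if 0 else cv2.imread(f"pics/s_{n}.png"))
cv2.imwrite(f"pics/{x}.png",cv2.resize(np.vstack(out),(400*1,600)) if 0 else cv2.resize(np.hstack(out),(800,300),interpolation=cv2.INTER_AREA))
s=env.state(); print(s["force"].round(1),rel(np.r_[s["ee_pos"][:2],0],l).round(1))
E
python3 m1.py a
```

```text
[-0.3  0.5 -0.5] [-59.1  22.8  -9.8]
```

View pics/a.png

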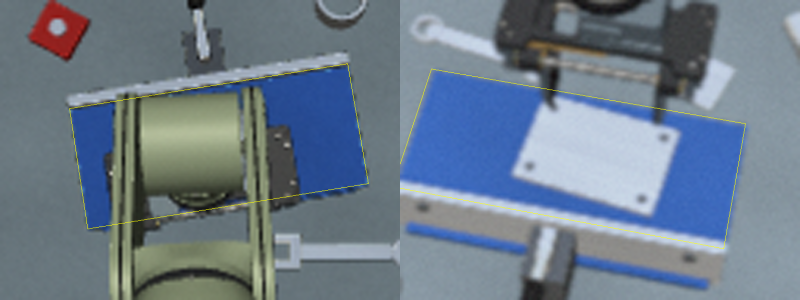

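```bash
cat > mb.py <<'E'
from fit import *
import sys
l=np.load("ledge.npy")
for n in sys.argv[2:]:
    grab_frame(n); b0=np.array([557,50.5,.1]); 
    near=np.float64(sys.argv[1].split(",")); g=T(np.array([[near[0],near[1],56.]]),l)[0]
    m=trace("blank",n,proj(g,n)[0]); b,e=fit(BL,{n:m},[g[0],g[1],.13]); print(n,b.round(2),round(e,3),"rel",rel(b,l).round(1))
s=env.state(); print(s["force"].round(1),rel(np.r_[s["ee_pos"][:2],0],l).round(1))
E
python3 mb.py -14,22 scene
python3 -m jog '0 0 0 0.04 0.007 0 1; 0 0 0 0.08 0.014 0 1; 0 0 0 0.12 0.02 0 1; 0 0 0 0.16 0.027 0 1; 0 0 0 0.2 0.034 0 1'
python3 mb.py -14,22 scene
```

```text
scene [5.5739e+02 5.3490e+01 4.0000e-02] 0.072 rel [-14.8  25.3  -7.3]
[-0.4  0.6 -0.6] [-59.3  22.9  -9.8]
time_s: 7.18
ee_pos: [519.1, 44.4, 53.4]
ee_rot: [180.0, 0.0, 9.8]
force: [0.0, 0.5, 0.4]
gripper_width: 90.6
scene [5.5731e+02 5.3370e+01 6.0000e-02] 0.074 rel [-14.9  25.2  -6.6]
[-0.3 -0.5  0.5] [-54.   22.8  -9.8]
```

The open fingers' tips sit higher than the TCP (they retract as they open), so they passed over the blank without touching it. I'll back off, shut the fingers and push with the shut tip, a little to the -y side of the blank's centre.

```bash
python3 -m jog '0 0 0 -0.6 -0.1 0 1; 0 0 0 -1.4 -0.24 0 1; 0 0 0 -2.2 -0.38 0 1; 0 0 0 -2.4 -0.7 0 0; 0 0 0 -2.3 -1.0 0 0' 20
python3 -m jog '0 0 0 0 0 -0.05 0; 0 0 0 0 0 -0.05 0; 0 0 0 0 0 -0.05 0; 0 0 0 0 0 -0.05 0; 0 0 0 0 0 -0.05 0'
python3 -m jog '0 0 0 0.2 0.034 0 0; 0 0 0 0.4 0.069 0 0; 0 0 0 0.6 0.103 0 0; 0 0 0 0.8 0.137 0 0; 0 0 0 1.0 0.172 0 0'
python3 -m jog '0 0 0 0.08 0.014 0 0; 0 0 0 0.16 0.027 0 0; 0 0 0 0.24 0.041 0 0; 0 0 0 0.32 0.055 0 0; 0 0 0 0.4 0.069 0 0'
```

```text
time_s: 7.9
ee_pos: [461.4, 18.8, 53.6]
ee_rot: [180.0, -0.0, 9.8]
force: [0.8, 0.2, -0.4]
gripper_width: 74.0
time_s: 8.52
ee_pos: [461.5, 19.5, 52.1]
ee_rot: [180.0, 0.0, 9.8]
force: [-0.1, -0.4, 0.5]
gripper_width: 24.0
time_s: 9.15
ee_pos: [486.9, 23.7, 52.1]
ee_rot: [180.0, 0.0, 9.8]
force: [-0.1, 0.1, 0.6]
gripper_width: 0.2
time_s: 9.78
ee_pos: [496.6, 25.4, 52.1]
ee_rot: [180.0, 0.0, 9.8]
force: [0.4, 0.5, -0.3]
gripper_width: 0.6
```

```bash
python3 -m jog '0 0 0 0.06 0.01 0 0; 0 0 0 0.12 0.02 0 0; 0 0 0 0.18 0.03 0 0; 0 0 0 0.24 0.041 0 0; 0 0 0 0.3 0.051 0 0'
python3 -m jog '0 0 0 0.06 0.01 0 0; 0 0 0 0.12 0.02 0 0; 0 0 0 0.18 0.03 0 0; 0 0 0 0.24 0.041 0 0; 0 0 0 0.3 0.051 0 0'; python3 mb.py -10,22 scene
```

```text
time_s: 10.4
ee_pos: [504.1, 26.7, 52.1]
ee_rot: [180.0, -0.0, 9.8]
force: [-0.9, 0.2, -0.3]
gripper_width: 0.2
time_s: 11.02
ee_pos: [511.6, 27.9, 52.1]
ee_rot: [180.0, -0.0, 9.8]
force: [-0.0, -0.1, 0.5]
gripper_width: 0.3
scene [5.5638e+02 5.2270e+01 3.0000e-02] 0.04 rel [-16.   24.3  -7.8]
[-0.6 -1.  -0.5] [-64.2   7.9  -9.8]
```

```bash
python3 - <<'E'
from fit import *
s=env.state(); p=s["ee_pos"]; q=proj(p,"scene")[0]; R=T(rect(-16,16,-13.5,13.5,p[2]),[p[0],p[1],np.radians(9.8)])
show("scene",[(R,(0,0,255))],"pics/b.png",q,w=40,k=10); print(q)
E
```

```text
[251.91481842 198.29521125]
```

View pics/b.png

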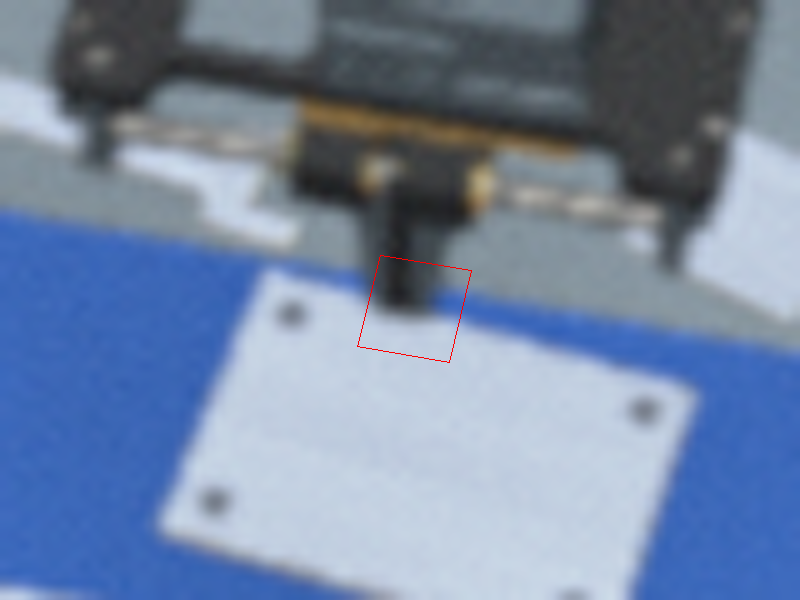

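The shut fingertip at (405,300) in the crop is right at the blank's near edge, and the tip is slimmer than I assumed. I carry on pushing.

```bash
for i in 1; do python3 -m jog '0 0 0 0.06 0.01 0 0; 0 0 0 0.12 0.02 0 0; 0 0 0 0.18 0.03 0 0; 0 0 0 0.24 0.041 0 0; 0 0 0 0.3 0.051 0 0'; done; python3 mb.py -10,22 scene
```

```text
time_s: 11.8
ee_pos: [519.1, 29.2, 52.1]
ee_rot: [180.0, -0.0, 9.8]
force: [-0.5, -0.3, 0.0]
gripper_width: 0.5
scene [5.5789e+02 5.3140e+01 5.0000e-02] 0.056 rel [-14.4  24.9  -7. ]
[0.3 0.1 0.1] [-56.5   7.9  -9.8]
```

```bash
python3 - <<'E'
from fit import *
s=env.state(); p=s["ee_pos"]; q=proj(p,"scene")[0]; R=T(rect(-3,3,-10,10,p[2]),[p[0],p[1],np.radians(9.8)])
b=[556.8,51.5,.05]
show("scene",[(R,(0,0,255)),(T(rect(-45,45,-65,65,56),b),(0,255,0))],"pics/c.png",q,w=40,k=10); print(q)
E
```

```text
[251.37079142 200.48536019]
```

View pics/c.png

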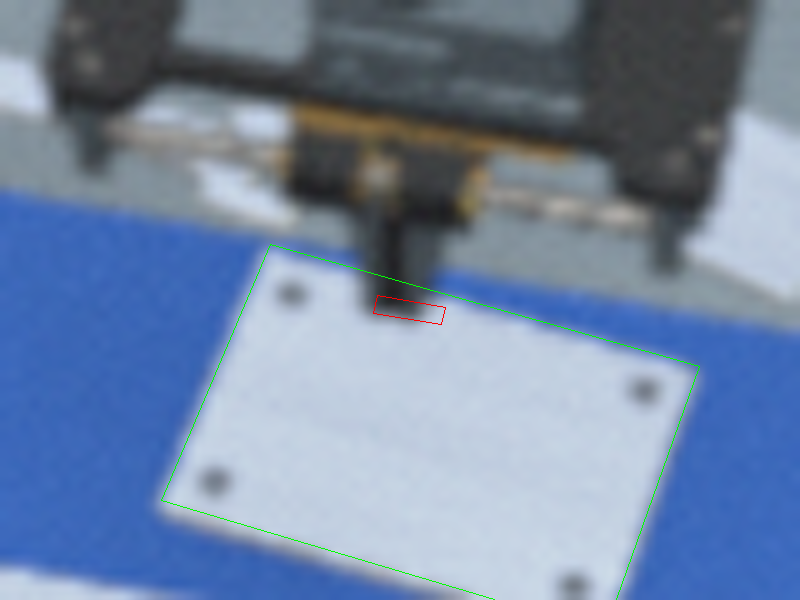

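The fingertip (395,315 in the crop) covers the blank's near edge, yet it feels no force and the blank has not moved. So the real tip is higher than the TCP reading suggests. I'll raise the tool and find the true tip height with a light touch on the bare ledge beside the blank, on the -y side.

```bash
python3 -m jog '0 0 0 0 0 0.8 0; 0 0 0 0.7 -1.1 0.8 0; 0 0 0 1.6 -2.5 0.8 0; 0 0 0 2.54 -3.95 0.8 0; 0 0 0 2.54 -3.95 0.3 0'
python3 -m jog '0 0 0 0 0 -0.16 0; 0 0 0 0 0 -0.26 0; 0 0 0 0 0 -0.3 0; 0 0 0 0 0 -0.34 0; 0 0 0 0 0 -0.34 0'
python3 - <<'E'
from fit import *
s=env.state(); p=s["ee_pos"]; q=proj(p,"scene")[0]; l=np.load("ledge.npy")
show("scene",[(T(rect(-1,1,-1,1,p[2]),[p[0],p[1],0]),(0,0,255)),(T(rect(-75,55,-150,150,50),l),(0,255,255))],"pics/d.png",q,w=40,k=10); print(q,s["force"],p,rel(np.r_[p[:2],0],l))
E
```

```text
time_s: 12.58
ee_pos: [584.9, -71.9, 60.1]
ee_rot: [179.9, -0.2, 9.6]
force: [0.6, 0.3, -0.6]
gripper_width: 0.4
time_s: 13.2
ee_pos: [582.5, -69.3, 51.3]
ee_rot: [180.0, -0.0, 9.8]
force: [-0.5, 0.1, -0.2]
gripper_width: 0.5
[211.2253513 207.4122941] [-0.46361362  0.07597264 -0.23192672] [582.5228912  -69.30944374  51.32663287] [-10.98936179 -99.97801795  -9.82584311]
```

View pics/d.png

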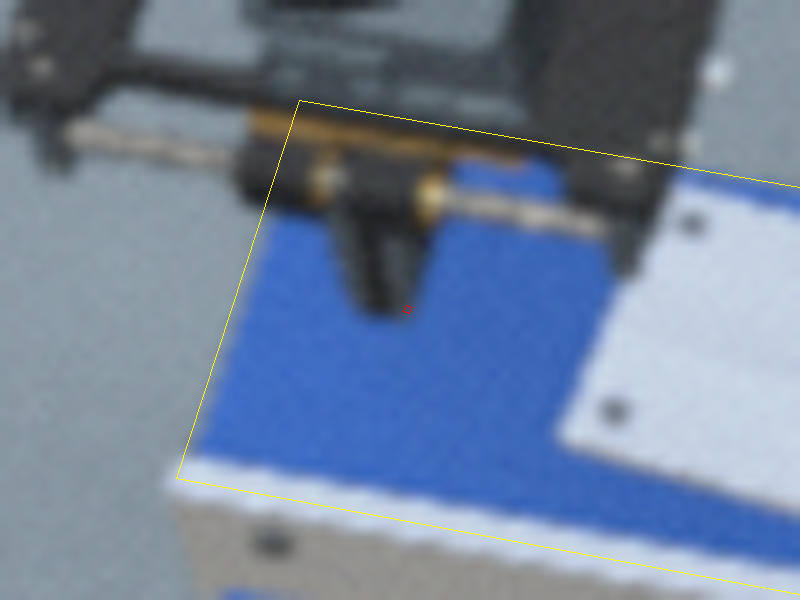

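```bash
for i in 1; do python3 -m jog '0 0 0 0 0 -0.03 0; 0 0 0 0 0 -0.06 0; 0 0 0 0 0 -0.09 0; 0 0 0 0 0 -0.12 0; 0 0 0 0 0 -0.12 0'; done
```

```text
time_s: 13.88
ee_pos: [582.5, -69.6, 48.0]
ee_rot: [180.0, 0.0, 9.8]
force: [-0.4, -0.7, -0.4]
gripper_width: 0.4
```

```bash
python3 -m jog '0 0 0 0 0 -0.02 0; 0 0 0 0 0 -0.04 0; 0 0 0 0 0 -0.06 0; 0 0 0 0 0 -0.08 0; 0 0 0 0 0 -0.08 0'
```

```text
time_s: 14.5
ee_pos: [582.5, -69.6, 46.1]
ee_rot: [180.0, 0.0, 9.8]
force: [-0.6, 0.1, 0.0]
gripper_width: 0.5
```

```bash
python3 -m jog '0 0 0 0 0 -0.02 0; 0 0 0 0 0 -0.04 0; 0 0 0 0 0 -0.06 0; 0 0 0 0 0 -0.08 0; 0 0 0 0 0 -0.1 0'
```

```text
time_s: 15.12
ee_pos: [582.5, -69.6, 43.6]
ee_rot: [180.0, 0.0, 9.8]
force: [-0.7, -0.6, 0.8]
gripper_width: 0.6
```

```bash
python3 -m jog '0 0 0 0 0 -0.02 0; 0 0 0 0 0 -0.04 0; 0 0 0 0 0 -0.06 0; 0 0 0 0 0 -0.08 0; 0 0 0 0 0 -0.1 0'
```

```text
time_s: 15.75
ee_pos: [582.5, -69.6, 41.1]
ee_rot: [180.0, -0.0, 9.8]
force: [0.4, 0.2, -0.1]
gripper_width: 0.5
```

```bash
python3 -m jog '0 0 0 0 0 -0.02 0; 0 0 0 0 0 -0.04 0; 0 0 0 0 0 -0.06 0; 0 0 0 0 0 -0.08 0; 0 0 0 0 0 -0.1 0'
```

```text
time_s: 16.38
ee_pos: [582.5, -69.6, 38.6]
ee_rot: [180.0, -0.0, 9.8]
force: [-1.0, 0.5, -0.1]
gripper_width: 0.7
```

```bash
python3 -m jog '0 0 0 0 0 -0.03 0; 0 0 0 0 0 -0.06 0; 0 0 0 0 0 -0.09 0; 0 0 0 0 0 -0.12 0; 0 0 0 0 0 -0.12 0'
```

```text
time_s: 17.0
ee_pos: [582.5, -69.6, 35.5]
ee_rot: [180.0, 0.0, 9.8]
force: [0.3, 0.2, -0.4]
gripper_width: 0.0
```

```bash
python3 - <<'E'
from fit import *
s=env.state(); p=s["ee_pos"]; q=proj(p,"scene")[0]; l=np.load("ledge.npy")
show("scene",[(T(rect(-1,1,-1,1,p[2]),[p[0],p[1],0]),(0,0,255)),(T(rect(-75,55,-150,150,50),l),(0,255,255))],"pics/e.png",q,w=40,k=10); print(q,s["force"],p,env.hold_point_z,s["torque"],s["effort"])
E
```

```text
[211.61520395 210.17342334] [ 0.31583549  0.19340693 -0.39550061] [582.48237114 -69.56138069  35.54411203] -18.8 [0.02582396 0.02549794 0.01879437] [ 2.05645956e-04 -4.50905585e+01 -1.90153098e+01  4.59171203e-02
 -6.55907462e-02  1.58935819e-05]
```

View pics/e.png

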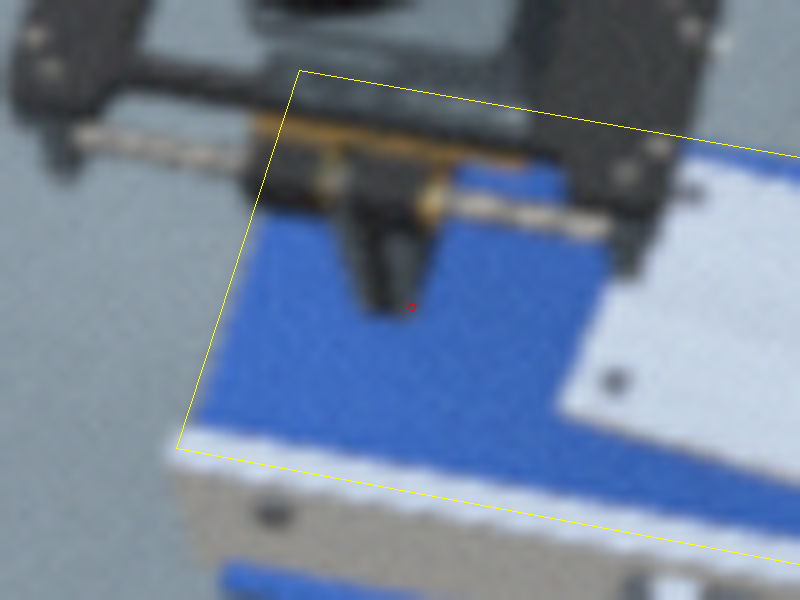

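There is still no contact. Judging by the picture, the tip (388,315) is still several mm above the ledge, so I keep probing gently.

```bash
python3 -m jog '0 0 0 0 0 -0.02 0; 0 0 0 0 0 -0.04 0; 0 0 0 0 0 -0.06 0; 0 0 0 0 0 -0.08 0; 0 0 0 0 0 -0.1 0'
```

```text
time_s: 17.68
ee_pos: [582.5, -69.6, 33.1]
ee_rot: [180.0, 0.0, 9.8]
force: [0.2, 0.3, -0.6]
gripper_width: 0.6
```

```bash
python3 -m jog '0 0 0 0 0 -0.02 0; 0 0 0 0 0 -0.04 0; 0 0 0 0 0 -0.06 0; 0 0 0 0 0 -0.08 0; 0 0 0 0 0 -0.08 0'
```

```text
time_s: 18.3
ee_pos: [582.5, -69.6, 31.1]
ee_rot: [180.0, 0.0, 9.8]
force: [0.9, -0.2, 0.0]
gripper_width: -0.1
```

```bash
python3 -m jog '0 0 0 0 0 -0.02 0; 0 0 0 0 0 -0.04 0; 0 0 0 0 0 -0.06 0; 0 0 0 0 0 -0.06 0'
```

```text
time_s: 18.8
ee_pos: [582.4, -69.6, 29.6]
ee_rot: [180.0, 0.0, 9.8]
force: [-0.4, 0.4, -0.2]
gripper_width: 0.3
```

```bash
python3 -m jog '0 0 0 0 0 -0.02 0; 0 0 0 0 0 -0.04 0; 0 0 0 0 0 -0.06 0; 0 0 0 0 0 -0.06 0'
```

```text
time_s: 19.3
ee_pos: [582.5, -69.5, 28.1]
ee_rot: [180.0, 0.0, 9.8]
force: [0.8, -1.3, 0.1]
gripper_width: 0.3
```

```bash
python3 -m jog '0 0 0 0 0 -0.02 0; 0 0 0 0 0 -0.04 0; 0 0 0 0 0 -0.06 0; 0 0 0 0 0 -0.06 0'
```

```text
time_s: 19.8
ee_pos: [582.5, -69.5, 26.6]
ee_rot: [180.0, 0.0, 9.8]
force: [-0.0, 0.8, -0.2]
gripper_width: 0.1
```

```bash
python3 - <<'E'
from fit import *
p=np.array([582.48,-69.56,35.54]); a=np.radians(9.8); o=np.array([171,180])
def pr(P): return ((proj(T(np.array(P,float),[p[0],p[1],a]),"scene")+.5-o)*10).round(0).tolist()
for h in(60,79,100): print("body",h,pr(rect(-38,38,-89,89,p[2]+h)))
for h in(0,10,20,30): print("tip",h,pr(rect(-16,16,-10,10,p[2]+h)))
im=grab_frame("scene"); g=im.max(2); q=proj(env.state()["ee_pos"],"scene")[0]; print(q)
x0,y0=int(q[0])-12,int(q[1])-22
for r in g[y0:y0+30,x0:x0+24]: print(" ".join("%3d"%v for v in r))
print(x0,y0)
E
```

```text
body 60 [[126.0, 33.0], [47.0, 256.0], [675.0, 370.0], [735.0, 139.0]]
body 79 [[117.0, -5.0], [36.0, 220.0], [673.0, 335.0], [734.0, 101.0]]
body 100 [[106.0, -48.0], [23.0, 179.0], [670.0, 295.0], [732.0, 59.0]]
tip 0 [[392.0, 254.0], [363.0, 348.0], [431.0, 360.0], [458.0, 266.0]]
tip 10 [[389.0, 237.0], [360.0, 330.0], [428.0, 342.0], [456.0, 249.0]]
tip 20 [[386.0, 218.0], [357.0, 312.0], [425.0, 325.0], [453.0, 230.0]]
tip 30 [[383.0, 200.0], [354.0, 294.0], [422.0, 307.0], [450.0, 212.0]]
[211.86480762 211.73704941]
 80  92  98  86  82  81  86  86  89  93  91  86  80  82  80  81  84  80  80  84  82  78  78  78
 81  86  95  88  83  83  85  89  95  91  83  80  85  90  94  93  86  84  85  84  84  82  83  81
 75  78  85  83  83  81  84  88  95  91  83  86 102 115 112 109 101  99  99  97  95  92  86  83
 56  57  59  68  68  72  80  79  83  84  79  79  88 100 103 105 112 120 127 126 115 107 103 100
 82  76  72  66  61  48  48  60  62  70  67  68  77  76  85  86  92 103 105 108 103 108 117 124
125 130 122 116 102  87  81  73  62  58  56  54  56  57  62  65  72  79  80  83  84  91 100
[... 1616 characters left out ...]
 186 180 183 184 182
196 195 193 192 193 194 191 166 127  93  79  77  88 111 151 182 188 187 185 185 185 183 181 181
196 195 197 196 191 194 190 185 170 155 145 136 134 149 176 187 189 187 186 185 183 185 184 182
195 195 196 192 195 196 194 191 187 186 179 181 176 179 187 186 184 186 186 185 185 183 184 185
194 194 194 193 196 193 193 194 191 192 190 189 187 189 189 188 187 186 184 184 188 185 184 185
195 194 194 197 194 193 195 193 192 190 190 190 190 186 190 186 186 187 187 187 185 186 187 189
190 195 194 191 195 193 191 192 192 191 192 190 190 187 187 187 188 189 187 185 186 184 188 187
193 194 195 194 191 196 192 192 191 192 194 194 190 188 186 190 188 186 184 188 188 185 186 184
199 189
```

```bash
python3 -m jog '0 0 0 0 0 -0.02 0; 0 0 0 0 0 -0.04 0; 0 0 0 0 0 -0.06 0; 0 0 0 0 0 -0.06 0'
```

```text
time_s: 20.35
ee_pos: [582.6, -69.6, 26.2]
ee_rot: [180.0, -0.0, 9.8]
force: [-1.3, 0.3, 6.7]
gripper_width: 0.5
```

```bash
python3 -m jog '0 0 0 0 0 -0.02 0; 0 0 0 0 0 -0.04 0; 0 0 0 0 0 -0.06 0; 0 0 0 0 0 -0.06 0'
```

```text
time_s: 20.85
ee_pos: [582.6, -69.6, 26.2]
ee_rot: [180.0, -0.1, 9.8]
force: [-5.1, -0.3, 15.3]
gripper_width: 0.3
```

```bash
python3 -m jog '0 0 0 0 0 -0.02 0; 0 0 0 0 0 -0.04 0; 0 0 0 0 0 -0.06 0; 0 0 0 0 0 -0.06 0'
```

```text
time_s: 21.35
ee_pos: [582.7, -69.6, 26.1]
ee_rot: [180.0, -0.1, 9.8]
force: [-7.2, 1.1, 24.1]
gripper_width: 0.9
```

```bash
python3 - <<'E'
from workcell import env
s=env.state(); print(s["force"],s["torque"],s["effort"])
E
python3 -m jog '0 0 0 0 0 0.1 0; 0 0 0 0 0 0.2 0; 0 0 0 0 0 0.25 0; 0 0 0 0 0 0.25 0'
```

```text
[-7.20594651  1.09356749 24.06279101] [0.20123082 1.45310271 0.03091951] [-7.15301977e-02 -3.17845774e+01 -1.57444310e+01  5.96158672e-02
 -2.59462260e+00 -1.59782867e-03]
time_s: 21.85
ee_pos: [582.5, -69.6, 28.0]
ee_rot: [-180.0, 0.0, 9.8]
force: [0.7, -0.4, -0.2]
gripper_width: 0.6
```

The touch registered at TCP z ≈ 26.3, so the working tip lies about 24 mm above the reported TCP. The pushing height is therefore TCP z ≈ 28, with the tip about 2 mm above the ledge. I go round the front and push towards the fence.

```bash
python3 -m jog '0 0 0 -1.4 -0.24 0 0; 0 0 0 -2.8 -0.48 0 0; 0 0 0 -4.1 -0.7 0 0; 0 0 0 -4.4 1.2 0 0; 0 0 0 -4.83 3.5 0 0'
python3 -m jog '0 0 0 0.1 0.017 0 0; 0 0 0 0.3 0.05 0 0; 0 0 0 0.5 0.085 0 0; 0 0 0 0.7 0.12 0 0; 0 0 0 0.9 0.154 0 0'
python3 -m jog '0 0 0 0.08 0.014 0 0; 0 0 0 0.16 0.027 0 0; 0 0 0 0.24 0.041 0 0; 0 0 0 0.32 0.055 0 0; 0 0 0 0.4 0.069 0 0'
```

```text
time_s: 22.48
ee_pos: [461.9, 18.2, 28.4]
ee_rot: [180.0, -0.1, 9.6]
force: [1.4, -0.1, 0.7]
gripper_width: 0.3
time_s: 23.1
ee_pos: [484.8, 21.2, 28.3]
ee_rot: [180.0, 0.0, 9.7]
force: [-0.2, -0.4, -0.7]
gripper_width: 0.4
time_s: 23.72
ee_pos: [494.4, 23.6, 28.4]
ee_rot: [180.0, -0.0, 9.8]
force: [-0.3, -0.4, 0.0]
gripper_width: 0.4
```

```bash
python3 -m jog '0 0 0 0.08 0.014 0 0; 0 0 0 0.16 0.027 0 0; 0 0 0 0.24 0.041 0 0; 0 0 0 0.32 0.055 0 0; 0 0 0 0.4 0.069 0 0'; python3 mb.py -10,22 scene
```

```text
time_s: 24.35
ee_pos: [504.2, 25.2, 28.3]
ee_rot: [180.0, 0.0, 9.8]
force: [-2.9, -0.7, 1.8]
gripper_width: 0.5
scene [5.651e+02 5.596e+01 1.200e-01] 0.08 rel [-6.8 26.4 -3.2]
[-2.7 -2.2  0.4] [-71.5   6.5  -9.8]
```

```bash
python3 -m jog '0 0 0 0.06 0.01 0 0; 0 0 0 0.12 0.02 0 0; 0 0 0 0.18 0.03 0 0; 0 0 0 0.24 0.041 0 0; 0 0 0 0.3 0.051 0 0'; python3 mb.py -2,24 scene
```

```text
time_s: 25.08
ee_pos: [511.9, 26.6, 28.3]
ee_rot: [180.0, -0.0, 9.8]
force: [-2.9, -0.8, 0.4]
gripper_width: 0.4
scene [5.7161e+02 5.9220e+01 1.4000e-01] 0.032 rel [ 0.2 28.5 -1.8]
[-2.2 -1.5 -0.4] [-63.9   6.5  -9.8]
```

```bash
python3 -m jog '0 0 0 0.04 0.007 0 0; 0 0 0 0.08 0.014 0 0; 0 0 0 0.12 0.02 0 0; 0 0 0 0.16 0.027 0 0; 0 0 0 0.2 0.034 0 0'; python3 mb.py 3,24 scene
```

```text
time_s: 25.8
ee_pos: [516.8, 27.4, 28.4]
ee_rot: [180.0, 0.0, 9.8]
force: [-1.9, -1.6, -0.5]
gripper_width: 0.4
scene [5.7537e+02 6.0890e+01 1.7000e-01] 0.041 rel [ 4.2 29.5  0.1]
[-1.5 -1.4 -1. ] [-59.    6.5  -9.8]
```

```bash
python3 -m jog '0 0 0 0.03 0.005 0 0; 0 0 0 0.06 0.01 0 0; 0 0 0 0.09 0.015 0 0; 0 0 0 0.12 0.02 0 0; 0 0 0 0.14 0.024 0 0'; python3 mb.py 6,24 scene
```

```text
time_s: 26.52
ee_pos: [520.3, 28.0, 28.4]
ee_rot: [180.0, 0.0, 9.8]
force: [-2.9, -1.0, 0.0]
gripper_width: 0.2
scene [5.7578e+02 6.1730e+01 1.8000e-01] 0.08 rel [ 4.7 30.3  0.6]
[-1.8 -0.9 -1. ] [-55.6   6.5  -9.8]
```

```bash
python3 -m jog '0 0 0 0.03 0.005 0 0; 0 0 0 0.06 0.01 0 0; 0 0 0 0.08 0.014 0 0; 0 0 0 0.08 0.014 0 0'; python3 mb.py 8,24 scene
```

```text
time_s: 27.12
ee_pos: [521.5, 28.2, 28.3]
ee_rot: [180.0, 0.1, 9.8]
force: [-5.2, -0.8, -0.1]
gripper_width: 0.5
scene [5.752e+02 6.162e+01 1.700e-01] 0.104 rel [ 4.1 30.3 -0. ]
[-5.5 -1.5  2. ] [-54.5   6.5  -9.8]
```

```bash
python3 -m jog '0 0 0 0.02 0.003 0 0; 0 0 0 0.04 0.007 0 0; 0 0 0 0.06 0.01 0 0; 0 0 0 0.06 0.01 0 0'
```

```text
time_s: 27.72
ee_pos: [521.5, 28.3, 28.3]
ee_rot: [-180.0, 0.3, 9.8]
force: [-6.7, -2.5, 3.9]
gripper_width: 0.4
```

```bash
python3 -m jog '0 0 0 0.02 0.003 0 0; 0 0 0 0.04 0.007 0 0; 0 0 0 0.06 0.01 0 0; 0 0 0 0.06 0.01 0 0'; python3 mb.py 8,26 scene
```

```text
time_s: 28.22
ee_pos: [521.6, 28.3, 28.2]
ee_rot: [-180.0, 0.4, 9.8]
force: [-10.1, -2.6, 6.9]
gripper_width: 0.3
scene [5.7486e+02 6.1730e+01 1.6000e-01] 0.102 rel [ 3.8 30.5 -0.5]
[-11.2  -2.5   6.6] [-54.3   6.6  -9.8]
```

The blank is against the fence (force rises to 10 N with no more motion) and its yaw is about 0. Next I lift, go round to its -y end and push along the ledge.

```bash
python3 -m jog '0 0 0 -0.6 -0.1 0 0; 0 0 0 -0.8 -0.14 1.2 0; 0 0 0 0.3 -0.4 1.6 0; 0 0 0 1.6 -1.6 1.6 0; 0 0 0 2.9 -2.81 1.6 0'
python3 -m jog '0 0 0 0 0 -0.5 0; 0 0 0 0 0 -1.0 0; 0 0 0 0 0 -1.4 0; 0 0 0 0 0 -1.6 0; 0 0 0 0 0 -1.6 0'
python3 mb.py 10,30 scene top
```

```text
time_s: 28.95
ee_pos: [600.4, -41.9, 69.4]
ee_rot: [180.0, -0.3, 9.8]
force: [0.1, -0.2, -0.8]
gripper_width: 0.7
time_s: 29.58
ee_pos: [597.4, -40.9, 28.1]
ee_rot: [-180.0, 0.0, 9.8]
force: [0.6, -0.1, 0.7]
gripper_width: 0.4
scene [5.7563e+02 6.2520e+01 1.6000e-01] 0.149 rel [ 4.7 31.1 -0.8]
top [5.7591e+02 6.8300e+01 1.7000e-01] 0.67 rel [ 6.  36.7 -0.2]
[ 0.2  0.  -0.8] [  9.2 -75.1  -9.8]
```

```bash
python3 - <<'E'
from fit import *
l=np.load("ledge.npy"); q=proj(T(np.array([[30.,20,56]]),l),"scene")[0]
show("scene",[(T(rect(55,67,-150,150,65),l),(0,255,0))],"pics/f.png",q,w=40,k=10)
E
```

```text
(no output)
```

View pics/f.png

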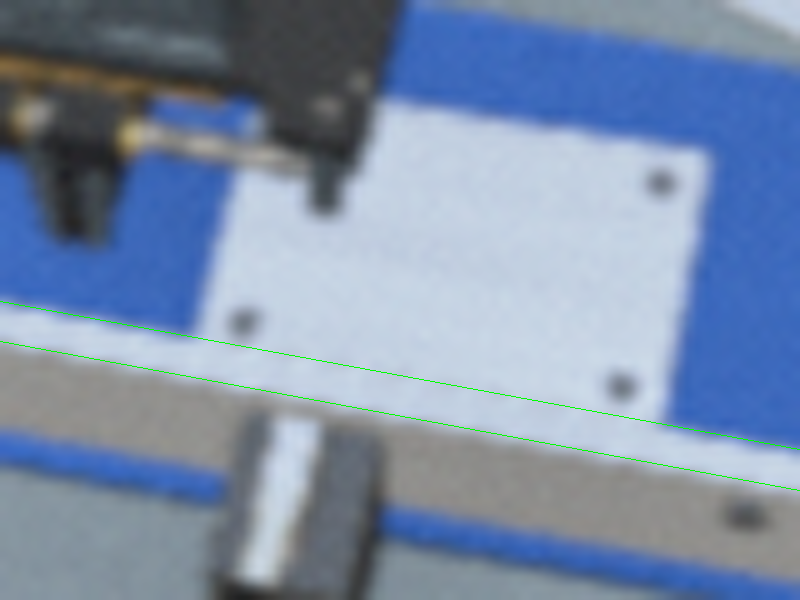

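The blank's far side meets the fence strip along its whole length, with no blue showing between (200,335)–(665,425). It is flush. Now I push along +y.

```bash
python3 -m jog '0 0 0 -0.03 0.2 0 0; 0 0 0 -0.07 0.4 0 0; 0 0 0 -0.1 0.6 0 0; 0 0 0 -0.135 0.8 0 0; 0 0 0 -0.15 0.9 0 0'
python3 -m jog '0 0 0 -0.02 0.14 0 0; 0 0 0 -0.047 0.28 0 0; 0 0 0 -0.07 0.42 0 0; 0 0 0 -0.095 0.56 0 0; 0 0 0 -0.118 0.7 0 0'
python3 -m jog '0 0 0 -0.02 0.14 0 0; 0 0 0 -0.047 0.28 0 0; 0 0 0 -0.07 0.42 0 0; 0 0 0 -0.095 0.56 0 0; 0 0 0 -0.118 0.7 0 0'; python3 mb.py 6,45 scene
```

```text
time_s: 30.45
ee_pos: [593.9, -18.5, 28.4]
ee_rot: [180.0, 0.0, 9.8]
force: [0.5, 0.0, -0.1]
gripper_width: -0.0
time_s: 31.08
ee_pos: [591.1, -1.6, 28.4]
ee_rot: [180.0, 0.0, 9.8]
force: [0.7, -3.2, -1.2]
gripper_width: 0.3
time_s: 31.7
ee_pos: [588.0, 16.3, 28.3]
ee_rot: [180.0, 0.0, 9.8]
force: [0.3, -3.8, 0.2]
gripper_width: -0.0
scene [5.7132e+02 9.0020e+01 1.5000e-01] 0.33 rel [ 5.2 58.9 -1. ]
[-0.4 -0.6 -0.2] [  9.1 -16.1  -9.8]
```

```bash
python3 -m jog '0 0 0 -0.02 0.14 0 0; 0 0 0 -0.047 0.28 0 0; 0 0 0 -0.07 0.42 0 0; 0 0 0 -0.095 0.56 0 0; 0 0 0 -0.118 0.7 0 0'
python3 -m jog '0 0 0 -0.02 0.14 0 0; 0 0 0 -0.047 0.28 0 0; 0 0 0 -0.07 0.42 0 0; 0 0 0 -0.095 0.56 0 0; 0 0 0 -0.118 0.7 0 0'
python3 -m jog '0 0 0 -0.02 0.14 0 0; 0 0 0 -0.047 0.28 0 0; 0 0 0 -0.07 0.42 0 0; 0 0 0 -0.095 0.56 0 0; 0 0 0 -0.118 0.7 0 0'; python3 mb.py 6,100 scene
```

```text
time_s: 32.42
ee_pos: [585.1, 33.8, 28.4]
ee_rot: [180.0, 0.0, 9.8]
force: [0.1, -3.7, 0.8]
gripper_width: 0.2
time_s: 33.05
ee_pos: [582.1, 51.3, 28.3]
ee_rot: [180.0, 0.0, 9.8]
force: [-0.8, -4.1, 1.1]
gripper_width: 0.2
time_s: 33.67
ee_pos: [579.2, 68.8, 28.4]
ee_rot: [180.0, 0.0, 9.8]
force: [-0.8, -3.6, -0.0]
gripper_width: 0.5
scene [5.6550e+02 1.4268e+02 1.3000e-01] 0.287 rel [  8.4 111.8  -2.5]
[-0.2 -2.2  0.3] [ 9.3 37.1 -9.8]
```

```bash
python3 -m jog '0 0 0 -0.016 0.1 0 0; 0 0 0 -0.034 0.2 0 0; 0 0 0 -0.05 0.3 0 0; 0 0 0 -0.067 0.4 0 0; 0 0 0 -0.08 0.47 0 0'
python3 -m jog '0 0 0 0.05 -0.3 0 0; 0 0 0 0.2 -1.2 0 0; 0 0 0 0.4 -2.4 0.5 0; 0 0 0 0.6 -3.6 1 0; 0 0 0 0.7 -4.2 1.6 0'
cat > m2.py <<'E'
from fit import *
import sys
l=np.load("ledge.npy"); c=T(np.array([[8.,120,56]]),l)
bm={};P=[]
for n in("scene","top"):
    q=proj(c,n)[0]; im=grab_frame(n)
    try:
        bm[n]=trace("blank",n,q); b,e=fit(BL,{n:bm[n]},[c[0,0],c[0,1],l[2]]); print(n,b.round(3),round(e,3),rel(b,l).round(1))
    except IndexError: print(n,"none")
q=proj(c,"scene")[0]
show("scene",[(T(rect(55,67,-150,150,65),l),(0,255,0)),(T(rect(-75,55,-150,150,50),l),(0,255,255))],sys.argv[1],q,w=40,k=10); print(q)
E
python3 m2.py pics/g.png
```

```text
time_s: 34.4
ee_pos: [577.2, 80.5, 28.4]
ee_rot: [180.0, 0.0, 9.8]
force: [-0.3, -4.1, 0.1]
gripper_width: 0.7
time_s: 35.02
ee_pos: [595.0, -25.6, 68.8]
ee_rot: [-179.9, -0.0, 9.7]
force: [-0.2, -0.1, -0.5]
gripper_width: 0.2
scene [5.65128e+02 1.53185e+02 1.40000e-01] 0.135 [  9.8 122.2  -1.8]
top [5.63904e+02 1.50821e+02 1.76000e-01] 0.053 [  8.2 120.1   0.2]
[286.14216335 226.06003053]
```

View pics/g.png

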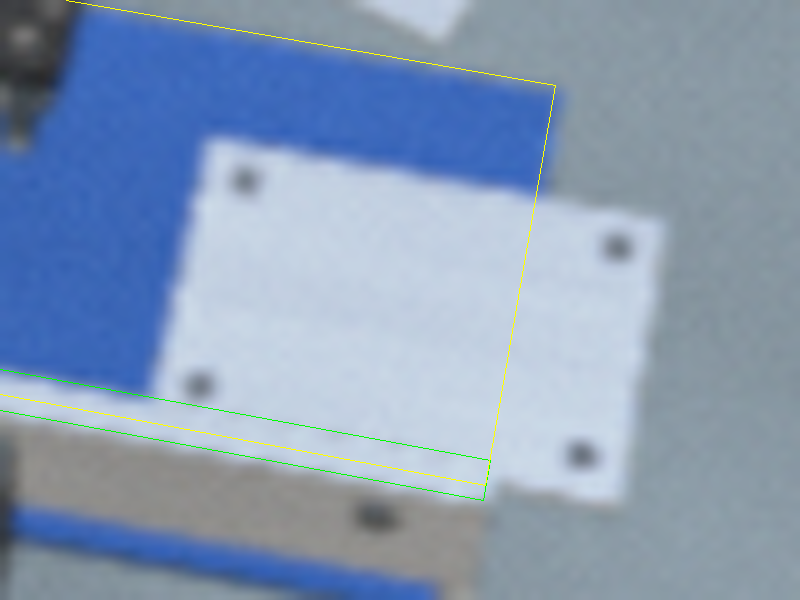

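The canister end of the blank sticks out about 34 mm: the ledge end crosses its near edge at (545,192) and its corner is at (665,215). The target is 43 mm, so I push about 8.5 mm further. Then I press lightly from the front to make sure it is flush.

```bash
python3 -m jog '0 0 0 -0.1 0.6 -0.8 0; 0 0 0 -0.25 1.5 -1.6 0; 0 0 0 -0.4 2.4 -1.6 0; 0 0 0 -0.55 3.3 -1.6 0; 0 0 0 -0.66 3.95 -1.6 0'
python3 -m jog '0 0 0 -0.02 0.12 0 0; 0 0 0 -0.04 0.25 0 0; 0 0 0 -0.06 0.37 0 0; 0 0 0 -0.08 0.48 0 0; 0 0 0 -0.1 0.585 0 0'
python3 -m jog '0 0 0 0.08 -0.5 0 0; 0 0 0 0.1 -0.6 1.0 0; 0 0 0 -1 0.2 1.7 0; 0 0 0 -2.8 0.7 1.7 0; 0 0 0 -4.4 1.2 1.7 0'
python3 -m jog '0 0 0 -0.45 0.12 0 0; 0 0 0 -0.45 0.12 -0.8 0; 0 0 0 -0.45 0.12 -1.5 0; 0 0 0 -0.45 0.12 -1.7 0; 0 0 0 -0.45 0.12 -1.7 0'; python3 m2.py pics/h.png
```

```text
time_s: 35.9
ee_pos: [577.3, 75.9, 27.8]
ee_rot: [-180.0, 0.1, 9.9]
force: [0.5, -0.6, -0.3]
gripper_width: 0.5
time_s: 36.52
ee_pos: [575.8, 88.2, 28.3]
ee_rot: [180.0, -0.0, 9.7]
force: [0.7, -3.2, -0.7]
gripper_width: 0.6
time_s: 37.15
ee_pos: [464.5, 118.8, 71.1]
ee_rot: [-180.0, -0.0, 9.7]
force: [0.0, -0.1, -0.8]
gripper_width: 0.8
time_s: 37.78
ee_pos: [455.2, 121.5, 28.4]
ee_rot: [-180.0, -0.0, 9.7]
force: [0.2, 0.0, -0.1]
gripper_width: 0.6
scene [5.59197e+02 1.58609e+02 1.29000e-01] 0.183 [  4.9 128.6  -2.4]
top [5.66499e+02 1.58191e+02 1.33000e-01] 0.33 [ 12.  126.9  -2.2]
[286.14216335 226.06003053]
```

```bash
python3 -m jog '0 0 0 0.3 0.05 0 0; 0 0 0 0.65 0.11 0 0; 0 0 0 1.0 0.172 0 0; 0 0 0 1.3 0.223 0 0; 0 0 0 1.55 0.266 0 0'
python3 -m jog '0 0 0 0.06 0.01 0 0; 0 0 0 0.12 0.02 0 0; 0 0 0 0.18 0.03 0 0; 0 0 0 0.24 0.041 0 0; 0 0 0 0.3 0.051 0 0'
```

```text
time_s: 38.65
ee_pos: [493.8, 128.4, 28.3]
ee_rot: [180.0, 0.0, 9.8]
force: [0.3, 0.6, 0.7]
gripper_width: 0.6
time_s: 39.28
ee_pos: [500.8, 129.6, 28.4]
ee_rot: [180.0, -0.0, 9.8]
force: [-0.6, -0.2, 0.1]
gripper_width: 0.4
```

```bash
python3 -m jog '0 0 0 0.03 0.005 0 0; 0 0 0 0.06 0.01 0 0; 0 0 0 0.09 0.015 0 0; 0 0 0 0.12 0.02 0 0; 0 0 0 0.12 0.02 0 0'
```

```text
time_s: 39.9
ee_pos: [503.8, 130.1, 28.4]
ee_rot: [180.0, -0.0, 9.8]
force: [0.0, 0.4, 0.0]
gripper_width: 0.4
```

```bash
python3 -m jog '0 0 0 0.02 0.003 0 0; 0 0 0 0.04 0.007 0 0; 0 0 0 0.06 0.01 0 0; 0 0 0 0.08 0.014 0 0; 0 0 0 0.08 0.014 0 0'
```

```text
time_s: 40.52
ee_pos: [504.9, 130.3, 28.3]
ee_rot: [180.0, 0.1, 9.8]
force: [-3.1, -1.0, 2.1]
gripper_width: 0.8
```

```bash
python3 -m jog '0 0 0 0.02 0.003 0 0; 0 0 0 0.04 0.007 0 0; 0 0 0 0.06 0.01 0 0; 0 0 0 0.08 0.014 0 0; 0 0 0 0.08 0.014 0 0'
```

```text
time_s: 41.15
ee_pos: [505.0, 130.3, 28.2]
ee_rot: [180.0, 0.3, 9.8]
force: [-7.7, -1.1, 5.8]
gripper_width: 0.6
```

```bash
python3 -m jog '0 0 0 -0.2 -0.034 0 0; 0 0 0 -1.0 -0.17 0 0; 0 0 0 -2.2 -0.38 0 0; 0 0 0 -3.4 -1.4 1 0; 0 0 0 -4.6 -3.2 2.5 0'
python3 -m jog '0 0 0 0 -1.5 1 0; 0 0 0 0 -3.5 2 0; 0 0 0 0 -5.5 3 0; 0 0 0 0 -7.5 4 0; 0 0 0 0 -9 4 0'
python3 m2.py pics/i.png
python3 - <<'E'
import cv2,numpy as np
from fit import *
l=np.load("ledge.npy"); q=proj(T(np.array([[8.,120,56]]),l),"top")[0]
show("top",[(T(rect(55,67,-150,150,65),l),(0,255,0))],"pics/j.png",q,w=40,k=10)
a=cv2.imread("pics/i.png");b=cv2.imread("pics/j.png"); cv2.imwrite("pics/k.png",cv2.resize(np.vstack([a,b]),(400,600),interpolation=cv2.INTER_AREA)); 
cv2.imwrite("pics/k.png",cv2.resize(np.vstack([a[60:540],b[60:540]]),(500,600),interpolation=cv2.INTER_AREA))
E
```

```text
time_s: 41.78
ee_pos: [394.2, 52.9, 89.2]
ee_rot: [180.0, -0.1, 9.9]
force: [1.8, -0.3, 0.4]
gripper_width: 0.6
time_s: 42.4
ee_pos: [396.6, -175.1, 191.4]
ee_rot: [179.7, -0.4, 9.7]
force: [1.1, -0.1, 0.2]
gripper_width: 0.7
scene [5.62473e+02 1.59112e+02 1.53000e-01] 0.119 [  8.2 128.5  -1.1]
top [5.63147e+02 1.57507e+02 1.54000e-01] 0.038 [  8.6 126.8  -1. ]
[286.14216335 226.06003053]
```

View pics/k.png

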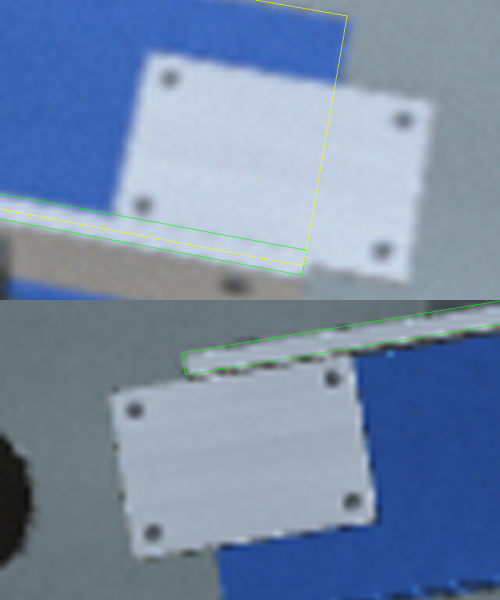

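Overhang now reads 41–44 mm (32–34 %). Both fits show a residual yaw of about -1°, so I check that with subpixel edge lines.

```bash
cat > yaw.py <<'E'
from fit import *
l=np.load("ledge.npy"); ts=np.arange(-6,6.01,.25)
def line(n,g,x,ys,z,sm=2):
    pts=[]
    for y in ys:
        P=T(np.c_[x+ts,np.full(len(ts),y),np.full(len(ts),z)],l); q=proj(P,n).astype(np.float32)
        v=cv2.remap(g,q[:,0][None],q[:,1][None],cv2.INTER_LINEAR)[0]; d=np.abs(np.gradient(cv2.GaussianBlur(v[None],(0,0),sm)[0])); i=d>.5*d.max()
        pts.append((ts[i]*d[i]).sum()/d[i].sum()+x)
    pts=np.array(pts); k=np.polyfit(ys,pts,1); r=pts-np.polyval(k,ys); ok=abs(r)<1.5*np.median(abs(r))+.3; k=np.polyfit(ys[ok],pts[ok],1)
    return round(-np.degrees(k[0]),2),np.polyval(k,[ys[0],ys[-1]]).round(1),round(r[ok].std(),2)
for n in("top","scene"):
    im=grab_frame(n).astype(np.float32)
    for ch,g in(("R",np.ascontiguousarray(im[:,:,0])),):
        print(n,"fence inner",line(n,g,55,np.arange(-140,45,4.),65))
        print(n,"fence outer",line(n,g,67,np.r_[np.arange(-140,-40,4.),np.arange(40,140,4.)],65))
        print(n,"ledge near",line(n,g,-75,np.arange(-140,140,4.),50))
        print(n,"blank near(blue)",line(n,g,-36.5,np.arange(68,142,3.),56))
        print(n,"blank near(out)",line(n,g,-36.5,np.arange(158,190,3.),56))
        print(n,"blank near(all)",line(n,g,-36.5,np.arange(68,190,3.),56))
E
python3 yaw.py
```

```text
top fence inner (np.float64(-0.31), array([52.1, 53.1]), np.float64(0.53))
top fence outer (np.float64(-0.19), array([64.4, 65.3]), np.float64(0.37))
top ledge near (np.float64(-0.09), array([-79.8, -79.3]), np.float64(0.36))
top blank near(blue) (np.float64(0.06), array([-36.7, -36.8]), np.float64(0.39))
top blank near(out) (np.float64(-0.41), array([-36.1, -35.9]), np.float64(0.37))
top blank near(all) (np.float64(-0.54), array([-37. , -35.9]), np.float64(0.41))
scene fence inner (np.float64(-0.24), array([54.6, 55.4]), np.float64(0.33))
scene fence outer (np.float64(-0.22), array([67.4, 68.5]), np.float64(0.37))
scene ledge near (np.float64(-0.29), array([-74.2, -72.8]), np.float64(0.3))
scene blank near(blue) (np.float64(-0.38), array([-34.7, -34.2]), np.float64(0.31))
scene blank near(out) (np.float64(-0.98), array([-34.1, -33.6]), np.float64(0.21))
scene blank near(all) (np.float64(-0.49), array([-34.8, -33.8]), np.float64(0.28))
```

The edge lines put the blank's yaw at -0.5° and the fence's at -0.25°, so they differ by about 0.25°, which is within noise. The blank's far side comes out at x ≈ 55.7, with the fence face at about 55.7. It is flush, so I hand in.

```bash
python3 -c "
from workcell import env
s=env.state(); print(s['time_s'],s['ee_pos'],s['force']); print(env.job_done())"
```

```text
42.8 [ 394.3668394  -171.00496623  188.83168988] [-0.32742232  0.16165172 -1.01665822]
the job is handed in; nothing more can be done
None
```

The blank is now pushed to the canister end (+y), with about a third of its length past the ledge, flat and against the fence. I handed the job in at 42.8 s with the arm clear of everything.

**What I did:** I used shut fingers only. I pushed the blank onto the fence from the front, then along the ledge from its -y end in two steps. A light press from the front (about 8 N) set it flush again.

**Last checks:**
- **Overhang:** 41–44 mm of 130 mm by the two cameras (32–34 %; a third is 43 mm).
- **Flush:** edge lines put the blank within about 0.25° of the fence, with its far side at the fence face to within about 1 mm. The outline fits disagreed, giving about -1°. I trusted the edge lines, because the fence hides part of the blank in the scene view.
- **Flat:** the blank lies on the ledge in both last crops. I did not measure its tilt.
- **Other things on the bench:** I felt no contact with them, but I did not measure their positions again at the end.

**What went wrong:**
- **Fingertip height:** the reported tool point did not match the fingertips. Contact with the ledge came at a reported z of about 26 mm instead of 50 mm. My first two approaches therefore passed over the blank without touching it.
- **Probe force:** finding that height pressed the bare ledge with up to 24 N.

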